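Squeeze-test a prototype bangle with a one-hand ratchet clamp and a peak-hand force dial

ROBOT

A 6-joint arm with a two-finger parallel gripper is mounted at the origin on the work surface; the furniture and walls round the work are solid. World frame = base frame: x ahead of the robot, y to its left, z up, the work surface at z = 0. Lengths are in m, angles in rad, forces in N, time in s.
With the tool pointing down it reaches from about 0.3 to 0.775 m from the base axis. Payload 14.6 kg.
Tool frame: the origin (TCP) lies midway between the tips of the shut fingers; the grasp point (between the pads) lies tcp_to_grasp behind it (tcp_to_grasp is the distance from the TCP to the grasp point, in m); z points along the fingers, y is the line along which they close (so a half turn about z gives the same grasp; the last joint's range is limited). The gripper opens to 85 mm and grips with 20 to 120 N. Pads are 22 mm wide; open, the fingers measure 114 mm over their backs; the gripper's body (76 mm by 85 mm) begins 54 mm behind the grasp point. The pads swing forward as they close: fully open they stand 13 mm farther back than shut.
Start: joints at [1.123, 0.3, 1.521, -0, 1.321, -0.067], TCP at [0.204, 0.511, 0.231] pointing down, gripper open.
Joint ranges: [-3.03, 3.03], [-0.79, 2.21], [0.23, 2.52], [-1.04, 4.18], [0, 3.07], [-2.55, 2.55]. Speed limits (rad/s): [2.22, 2.22, 2.57, 3.14, 3.14, 3.14].

INTERFACE

Orientations are given as a unit quaternion [x, y, z, w].
In Python, from bench import * gives the robot as it stands. Calls block until the motion is done:
- move_ptp(position, orientation): joint-space move of the TCP to a pose.
- line_to(position, v=0.15, frame=None, contact_N=None): straight line of the TCP; frame=None keeps the orientation; v is the mean speed in m/s. With contact_N (N) it stops when the force on the tool has changed by that much, and returns True; else False.
- move_j(angles): joint-space move.
- command_gripper(opening): opening from 0.0 (shut) to 1.0 (fully open); the grip force is fixed at half the most; returns when the fingers have stopped.
- hold(seconds).
- inverse_kinematics(position, orientation): joint angles nearest the present ones, or None.
- get_state(): the state.
- grab_frame(name): name is "scene" or "side" or "wrist"; returns the picture (480x640x3 uint8, red, green, blue); there is no depth.
- camera_info(name): a dict with "intrinsics" (3x3 intrinsics, pixels), "rvec" (rotation vector, rad) and "tvec" (3), from world to camera coordinates, as OpenCV has them. Camera axes: x right, y down, z forward; pixel columns grow to the right and rows downward; lengths in m; the calibration is good to about 2 mm. A picture is of the moment at which its call begins: read the wrist's pose just before it. camera_info takes no time and is no camera call; for the wrist camera it gives the pose at the moment of the call.
A pose or a line that the arm cannot do raises IKError and nothing moves.
- finish_job(): hands the job in; it is judged then, once.
The state is a dict: "time": time; "joint_positions": joint angles; "joint_velocities": joint speeds; "effort": joint torques, N m; "tcp_pos": TCP position; "tcp_rot": TCP orientation; "force": force on the tool from outside, world axes, zero at the start; "wrist_torque": the same for the moment, N m; "opening": opening from 0.0 (shut) to 1.0 (fully open); "grasp_force": force on a finger pad.
Only numpy, scipy, OpenCV 4.12 (cv2) and the standard library are available. Lean on these libraries where they do the work, as an engineer would, in place of code of your own. Each camera call takes 0.05 s, during which the arm holds its last target. There are 200 camera calls.

TASK

Squeeze-test the bangle lying on the little test stand: first turn the black knob on the dial back until the red peak hand rests on its zero stop, so that it records this test only. Then pump the clamp's trigger until the jaw presses the bangle against the gauge, and squeeze on gently until the black needle stands in the green band; never let it run into the red or it is crushed. Drive the jaw by the trigger alone, leave the things around in peace, and finish still holding the trigger squeezed with the needle in the green.

Things in the scene. Friction and masses are not known exactly. Their poses are not given: they have to be found in the camera images.
- rig: test stand fixed to the table: grey plate 100x425 mm, top 12 mm high, with the dial gauge at its +y end and the orange clamp at its -y end; the toothed bar and the jaw's travel run along +y at 29 mm height. Origin on the table under the middle of the stand; x away from the handle, y from the clamp to the gauge, z up. Nothing above 52 mm but the dial's knob
- reset_knob (a point): centre of the top of the dial's black fluted reset knob, 24 mm across, 20 mm tall, top 80 mm above the table, its underside 7 mm above the 43 mm radius bezel (53 mm). It turns about the vertical and carries the red hand; very light friction (0.003 N m)
- peak (a joint): angle (rad) of the red peak hand and its knob: 0 on the zero stop, growing clockwise seen from above, so the reset is anticlockwise. The rising needle pushes it along and it stays at the highest reading; it starts at an old reading of 0.8 to 1.35
- needle (a joint): angle (rad) of the black needle, clockwise from above from 0 (no load): 0.117 rad per newton of load on the bangle. Green band 1.40 to 2.33 rad (12 to 20 N), red from 2.33 rad. The gauge's anvil gives 0.31 mm per newton: once the bangle is pinched the load grows 3.2 N per mm of jaw advance
- jaw_feed (a joint): advance of the jaw and its toothed bar (m), 0 as far back as it goes; at 0 the jaw is 107 mm from the anvil, the bangle is 78 mm wide along the bar. Teeth 5 mm apart; a light brake (4 N) keeps the jaw where it is when the trigger springs out, but under load it slips back until 4 N or less is left: load lasts only while the trigger is held
- trigger_turn (a joint): trigger angle (rad): 0 let out, 0.36 squeezed to its stop. A full squeeze feeds the jaw 8 to 13 mm: 36 mm per rad after 0 to 5 mm of tooth slack. It must come back close to 0 for the pawl to take fresh teeth. It springs out by itself in 0.4 s, with 2 to 4 N; holding 16 N on the bangle takes 12 to 20 N on trigger_pad
- trigger_pad (a point): middle of the outer face (towards +y of the stand) of the black trigger, where to press it towards the handle: 58 mm long across the bar, 30 mm tall, 15 to 45 mm above the table, turning about a vertical pin 60 mm from here; let out, this face is 54 mm from handle_pad along y, squeezed to the stop 32 mm
- handle_pad (a point): middle of the outer face (towards -y of the stand) of the orange handle, 34 mm tall (13 to 47 mm above the table), 92 mm long along the stand's x, fixed: only the trigger moves, so fingers straddling both from above should be centred where the squeezed pair will be, about 16 mm from here along +y; free space around below 47 mm
- ring: white oval bangle under test, 78x94 mm, 31 mm high, lying on the plate between jaw and anvil, long side across the bar; origin at the centre of its underside. Loose (90 g): the jaw pushes it along against the anvil
- anvil: flat anvil on the gauge's plunger, 50 mm wide, 32 mm tall; origin in the middle of its face that looks to -y of the stand, 77 mm from the stand's origin along y when unloaded
- trigger: the black trigger lever that the fingers press; its origin on its pivot pin, at 48 mm towards -x and 130 mm towards -y from the stand's origin, 29 mm high
- jaw: moving jaw (orange, rubber face 50x32 mm) with its toothed bar, whose tail sticks out behind the clamp; leave it to the trigger
- notebook: blue notebook 210x152x14 mm lying to the left in front of the stand; leave it
- flask: small white bottle 47 mm across, 98 mm tall, standing to the right of the stand; leave it
- pot: black open pot 85 mm across, 58 mm tall, standing to the left of the stand; leave it
Mind the look-alikes: they are no part of the job. What is shaped like the ring but purple or yellow is not meant.

How it is judged:
By the outcome, as a careful person would: the job done as asked, in the order asked, and still so for the second after the job is handed in, while the arm keeps its last pose, push and grip.
It also fails if it takes over 64 s, if anything falls off the work surface, if the arm or the gripper's body presses on something with over 40 N, if the wrist force passes 120 N, or if a joint passes its speed limit or range.

## Working session

There is one attempt and no reset: what is moved stays moved. The work goes in short steps, each a Python script; the robot and the scene stay as the last script left them, time stands still between calls to the robot, and variables do not carry over. Pictures are saved under pics/ and viewed, at most 10 in all, crops included, and the job is handed in when it is done.

```bash
mkdir -p pics; ls; python3 - <<'E'
from bench import *
import cv2
for n in("scene","side"):
    cv2.imwrite(f"pics/{n}0.png",grab_frame(n)[:,:,::-1])
    i=camera_info(n);print(n,i)
s=get_state();print(s)
try: print(tcp_to_grasp)
except Exception as e: print(e)
E
```

```text
pics
scene {'intrinsics': array([[497.89626368,   0.        , 315.35209357],
       [  0.        , 497.89626368, 249.36352325],
       [  0.        ,   0.        ,   1.        ]]), 'rvec': array([ 2.26375123, -0.78314391,  0.32413735]), 'tvec': array([-0.38426796,  0.25368299,  1.111634  ])}
side {'intrinsics': array([[607.07055917,   0.        , 310.81795699],
       [  0.        , 607.07055917, 244.42170267],
       [  0.        ,   0.        ,   1.        ]]), 'rvec': array([ 0.25583345, -2.53277848,  1.66824056]), 'tvec': array([0.45249887, 0.13771198, 1.48064368])}
{'time': 0.1, 'joint_positions': array([ 1.12341584e+00,  3.00420309e-01,  1.52150184e+00,  1.44231870e-06,
        1.32067972e+00, -6.65985546e-02]), 'joint_velocities': array([ 0.00072802, -0.00300225, -0.00347125,  0.00018041, -0.00023222,
       -0.00046196]), 'effort': array([ 2.53452381e-04, -5.44376099e+01, -3.62375271e+01, -7.93688127e-05,
        3.06910959e-03, -4.06740966e-06]), 'tcp_pos': array([0.20432161, 0.51042674, 0.23078269]), 'tcp_rot': array([ 1.89242963e-01,  9.81930164e-01, -4.87856948e-04, -1.28931445e-04]), 'force': array([-0.47457742,  0.00923379, -0.30683349]), 'wrist_torque': array([-0.04528532,  0.02458766,  0.04153206]), 'grasp_force': 0.0, 'opening': 1.0030947435180335}
0.0187
```

View pics/scene0.png

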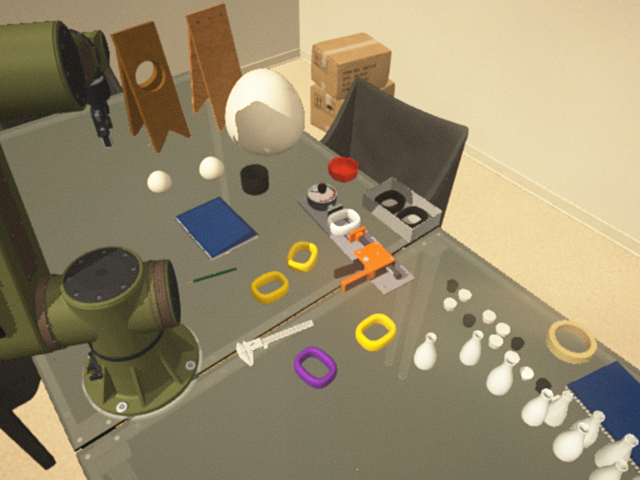

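View pics/side0.png

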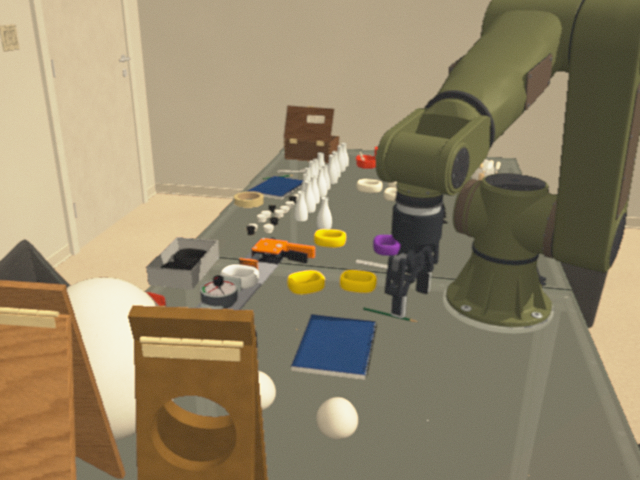

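Scene: the dial with its black knob is at about (321,186), the white ring at (345,221) and the clamp at (372,262). The handle end is at (343,287), with the black trigger at (345,270). The plate corners are at (383,292), (413,275) and (298,197). In the side view the knob is at (218,280).

```bash
cat > h.py <<'E'
from bench import *
import cv2, numpy as np
from scipy.spatial.transform import Rotation as R
def ray(ci,uv,z):
    M=cv2.Rodrigues(np.array(ci["rvec"]))[0];t=np.array(ci["tvec"]).ravel()
    c=-M.T@t;d=M.T@np.linalg.inv(ci["intrinsics"])@np.array([uv[0],uv[1],1.])
    return c+d*(z-c[2])/d[2]
def proj(ci,p): return cv2.projectPoints(np.array(p,float).reshape(-1,1,3),np.array(ci["rvec"]),np.array(ci["tvec"]),ci["intrinsics"],None)[0].reshape(-1,2)
def down(yaw): # tool z down, tool y axis (closing) along world direction yaw
    y=np.array([np.cos(yaw),np.sin(yaw),0]);z=np.array([0,0,-1.]);return R.from_matrix(np.c_[np.cross(y,z),y,z]).as_quat()
E
python3 - <<'E'
from h import *
s=camera_info("scene");d=camera_info("side")
print("knob",ray(s,(321,186),.08),ray(d,(218,279),.08))
a,b,c=[ray(s,p,.012) for p in((383,292),(413,275),(298,197))]
print(a,b,c,np.linalg.norm(a-b),np.linalg.norm(a-c))
u=(c-a)/np.linalg.norm(c-a);print("yaw of stand y",np.degrees(np.arctan2(u[1],u[0])))
w=camera_info("wrist");M=cv2.Rodrigues(np.array(w["rvec"]))[0];print("wrist cam pos",-M.T@np.array(w["tvec"]).ravel(),"axis",M[2], "K",w["intrinsics"][0,0])
E
```

```text
knob [0.64276695 0.16870584 0.08      ] [0.64364877 0.1825944  0.08      ]
[ 0.55569523 -0.1884047   0.012     ] [ 0.65563619 -0.1951275   0.012     ] [0.60935906 0.23610436 0.012     ] 0.1001668225567673 0.4278875358644491
yaw of stand y 82.79523495903352
wrist cam pos [0.13937897 0.53610454 0.37387497] axis [ 0.25950499 -0.10429757 -0.96009332] K 335.0306712406627
```

```bash
python3 - <<'E'
from h import *
q=down(np.radians(83))
move_ptp([.62,.05,.27],q)
cv2.imwrite("pics/w1.png",grab_frame("wrist")[:,:,::-1])
w=camera_info("wrist");np.save("w1.npy",np.r_[np.ravel(w["rvec"]),np.ravel(w["tvec"])])
s=get_state();print(s["time"],s["joint_positions"],s["tcp_pos"])
E
```

```text
2.375 [ 2.29129708e-02  4.39899225e-01  1.24180981e+00  7.57051098e-05
  1.45987362e+00 -1.42670289e+00] [0.61986865 0.05083355 0.27003344]
```

View pics/w1.png

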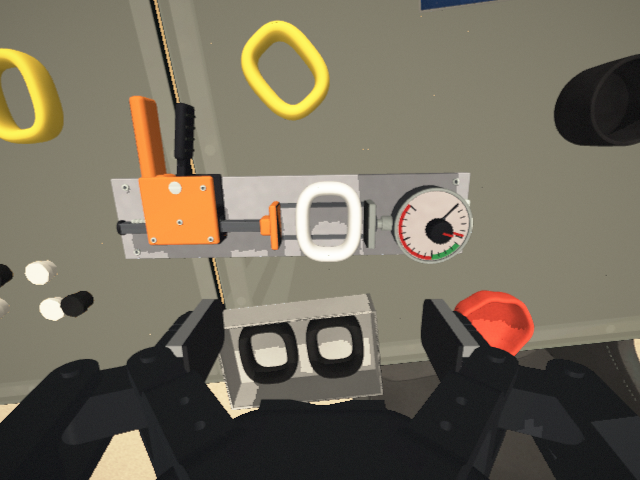

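The wrist view shows the knob top at (438,230). The black needle points to (458,205) and the red hand to (460,235), so the old peak is about 1.1 rad. The plate corners are (112,180), (469,173) and (463,253). The trigger is at (185,135) and the handle at (147,135).

```bash
python3 - <<'E'
from h import *
im=cv2.imread("pics/w1.png");v=np.load("w1.npy")
ci=dict(intrinsics=camera_info("wrist")["intrinsics"],rvec=v[:3],tvec=v[3:])
hsv=cv2.cvtColor(im,cv2.COLOR_BGR2HSV)
gray=im.max(2)
# knob: dark blob inside the dial
m=np.zeros_like(gray);m[210:250,420:456]=(gray[210:250,420:456]<60)
m=cv2.morphologyEx(m,cv2.MORPH_OPEN,np.ones((9,9)))
c=max(cv2.findContours(m,0,2)[0],key=cv2.contourArea);(x,y),r=cv2.minEnclosingCircle(c);M=cv2.moments(c)
print("knob px",x,y,r,cv2.contourArea(c), ray(ci,(x,y),.08), "width", np.linalg.norm(ray(ci,(x-r,y),.08)-ray(ci,(x+r,y),.08)))
P={k:ray(ci,p,.012) for k,p in dict(a=(112,180),b=(469,173),c=(463,253)).items()}
print(P,np.linalg.norm(P['a']-P['b']),np.linalg.norm(P['c']-P['b']))
d=P['b']-P['a'];th=np.arctan2(d[1],d[0]);print("yaw",np.degrees(th))
u=np.array([np.cos(th),np.sin(th),0]);xx=np.array([u[1],-u[0],0])
O=(P['a']+P['b'])/2+xx*.05;print("O",O)
loc=lambda p:((p-O)@xx,(p-O)@u)
print("knob local",loc(ray(ci,(x,y),.08)))
org=(hsv[...,0]<15)&(hsv[...,1]>170)&(hsv[...,2]>120)
for row in range(102,175,12):
    o=np.where(org[row,100:172])[0]+100;t=np.where(gray[row,165:215]<70)[0]+165
    f=lambda p,z:np.round(np.array(loc(ray(ci,p,z)))*1e3,1)
    print(row,f((o.min(),row),.047),f((o.max(),row),.047),f((t.min(),row),.045) if len(t) else '',f((t.max(),row),.045) if len(t) else '')
E
```

```text
knob px 437.7975158691406 229.74794006347656 12.232245445251465 350.5 [0.64648471 0.1663592  0.08      ] width 0.0250506446188834
{'a': array([ 0.55921261, -0.19241684,  0.012     ]), 'b': array([0.60155279, 0.22642708, 0.012     ]), 'c': array([0.70016685, 0.21913941, 0.012     ])} 0.42097852992651835 0.09888297791076041
yaw 84.22768200134846
O [0.63012917 0.01197634 0.012     ]
knob local (np.float64(0.0007454548987359052), np.float64(0.15524501645299255))
102 [-130.4 -155.4] [-129.9 -131.1] [-129.8 -112.6] [-129.7 -110.6]
114 [-119.  -155.4] [-118.5 -130.8] [-118.3 -112.2] [-118.   -93.7]
126 [-107.4 -155.4] [-106.9 -130.6] [-106.7 -113.9] [-106.3  -95.2]
138 [ -95.6 -155.4] [ -95.1 -130.4] [ -94.8 -115.6] [-94.5 -96.7]
150 [ -83.5 -155.4] [ -83.  -131.2] [ -82.8 -117.3] [-82.4 -98.3]
162 [ -71.2 -155.4] [ -70.7 -130.9] [ -70.4 -116.9] [ -70.1 -104.1]
174 [ -58.7 -155.4] [ -58.1 -124.3] [ -57.8 -119.8] [-57.1 -78.8]
```

The plate measures 421x99 mm, and the knob is at local (1,155) mm. The handle's outer face is at local y=-155.4 mm and is aligned with the axes, and the sizes agree with the given values. Next is the knob reset.

```bash
python3 - <<'E'
from h import *
k=np.array([.6455,.167]);y0=-0.3
move_ptp([*k,.13],down(y0))
print(line_to([*k,.059],v=.12,contact_N=8))
f0=get_state();print(f0["time"],f0["tcp_pos"],f0["joint_positions"][5])
command_gripper(0.22)
s=get_state();print(s["time"],s["opening"],s["grasp_force"],s["force"],s["wrist_torque"]);t0=s["wrist_torque"]
y=y0
def go(y):
    move_ptp([*k,.059],down(y));return get_state()
y+=.7;s=go(y);print(s["time"],s["wrist_torque"])
for i in range(10):
    y+=.08;s=go(y);print(round(y-y0,2),s["time"],s["wrist_torque"]-t0)
    if abs((s["wrist_torque"]-t0)[2])>.12:break
E
```

```text
False
4.8 [0.64595163 0.16706134 0.05985066] 0.49822107707457614
5.4 0.2555193382289191 60.467244386672974 [14.72008167 -3.07114055 -0.80701843] [-0.44400773 -2.13196925 -0.07140696]
6.1083 [-0.08464663 -6.51706856 -0.17531325]
0.78 6.3583 [ 0.50582663 -4.87585305 -0.16007152]
```

```bash
python3 - <<'E'
from h import *
s=get_state();print(s["force"],s["wrist_torque"],s["tcp_pos"],s["opening"])
p=s["tcp_pos"].copy()
for i in range(2):
    d=s["force"][:2]/np.linalg.norm(s["force"][:2])
    p[:2]+=.001*d;line_to(p,v=.03);s=get_state();print(p,s["force"],s["wrist_torque"],s["time"])
cv2.imwrite("pics/w2.png",cv2.resize(grab_frame("wrist")[:,:,::-1][:, :],None,fx=1,fy=1))
E
```

```text
[ 45.70425167   2.06057556 -17.21046709] [ 0.0618189  -7.0078223  -0.23147848] [0.65077208 0.16652278 0.06033334] 0.25385364095958696
[0.65177107 0.16656782 0.06033334] [-2.23215406  0.02984715  0.21855506] [-0.15085709  0.66353266 -0.00071933] 6.725
[0.65077116 0.16658119 0.06033334] [ 6.32954227  1.56470458 -4.07061096] [-0.07608815 -0.77096117 -0.0328797 ] 6.975
```

View pics/w2.png

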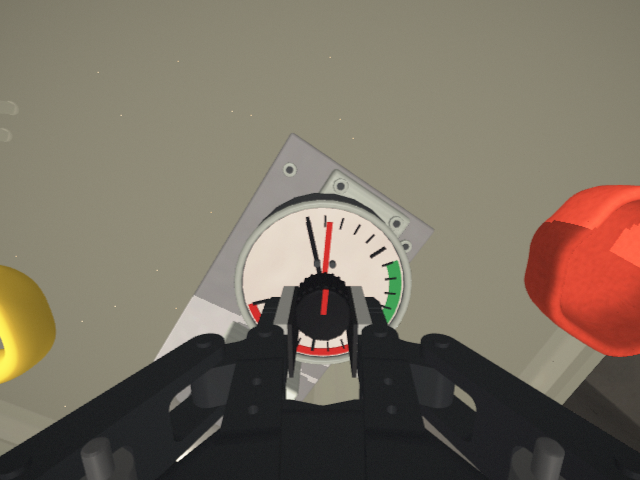

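The knob is gripped, and its true centre is about x=0.651. The red hand tip is at (330,222) and the needle tip at (307,218), so about 0.35 rad is left. I'll keep turning with the centre corrected.

```bash
python3 - <<'E'
from h import *
k=np.array([.6512,.1666]);y=.48
line_to([*k,.0603],v=.03);t0=get_state()["wrist_torque"]
for i in range(9):
    y+=.07;move_ptp([*k,.0603],down(y));s=get_state()
    f=s["force"];print(round(y+.3,2),s["time"],(s["wrist_torque"]-t0)[2],f)
    n=np.hypot(*f[:2])
    if n>12: k=k+f[:2]/n*.0004
    if abs((s["wrist_torque"]-t0)[2])>.25:break
cv2.imwrite("pics/w3.png",grab_frame("wrist")[:,:,::-1])
E
```

```text
0.85 7.525 0.011163298233423623 [ 6.61301829  0.460788   -4.44425906]
0.92 7.775 0.07030005827144037 [ 8.94305206  2.92847469 -6.65597532]
0.99 8.025 0.008673366475734287 [11.53642805  4.77487308 -8.68728006]
1.06 8.275 0.010745243004506237 [ 9.3644103   5.4908961  -8.12508473]
1.13 8.525 -0.038143476553420125 [14.89141004  2.53737458 -8.48053278]
1.2 8.775 -0.0889397353219391 [17.3565237   1.24369647 -8.03112533]
1.27 9.025 -0.11838766487423186 [20.37903909  0.79338524 -9.96040846]
1.34 9.275 -0.029710340260752116 [14.83214283  4.09421206 -3.341263  ]
1.41 9.525 -0.0345388121685091 [14.22382721  6.23123944 -2.09221707]
```

View pics/w3.png

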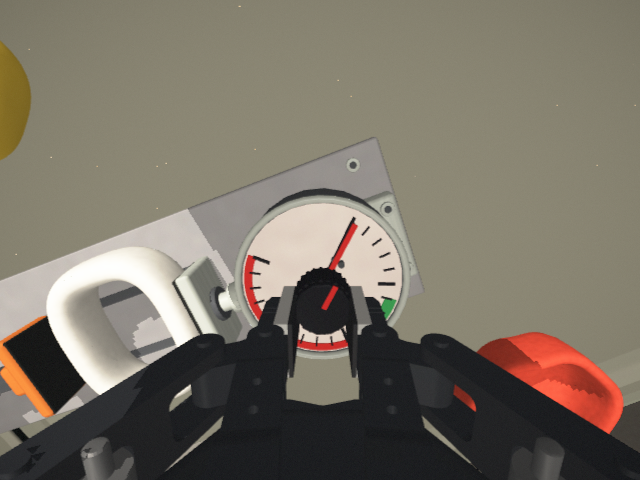

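The red hand now covers the black needle at (352,222), so it is on its zero stop with the knob slipping. I'll release and go to the trigger.

```bash
python3 - <<'E'
from h import *
command_gripper(1.0);s=get_state();p=s["tcp_pos"].copy();p[2]=.13;line_to(p,v=.25)
print(get_state()["time"],get_state()["opening"])
th=np.radians(84.2);u=np.array([np.cos(th),np.sin(th)]);x=np.array([u[1],-u[0]]);O=np.array([.633,.012])
c=O-.107*x-.1375*u;print(c)
move_ptp([*c,.13],down(th));s=get_state();print(s["time"],s["joint_positions"],s["force"])
cv2.imwrite("pics/w4.png",grab_frame("wrist")[:,:,::-1])
cv2.imwrite("pics/s4.png",cv2.resize(grab_frame("side")[250:330,170:290,::-1],None,fx=6,fy=6,interpolation=cv2.INTER_CUBIC))
E
```

```text
10.6417 0.9985198814317741
[ 0.51265252 -0.11398307]
11.8417 [-2.87394992e-01  3.54410537e-01  1.70055246e+00  8.67375060e-05
  1.08696282e+00 -1.75710851e+00] [ 0.74488441 -0.27233304 -0.52739498]
```

View pics/w4.png

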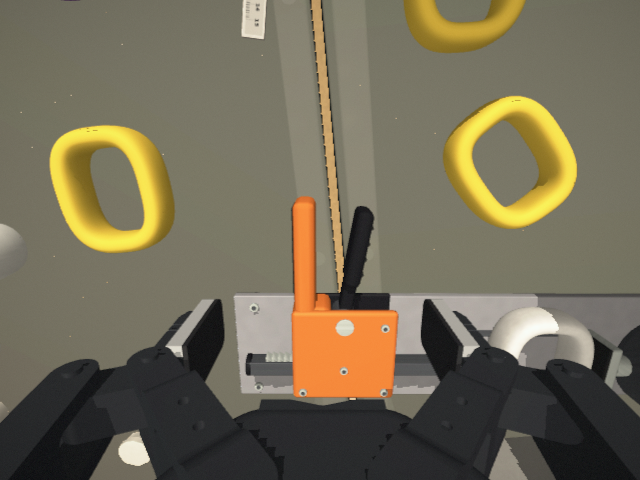

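View pics/s4.png

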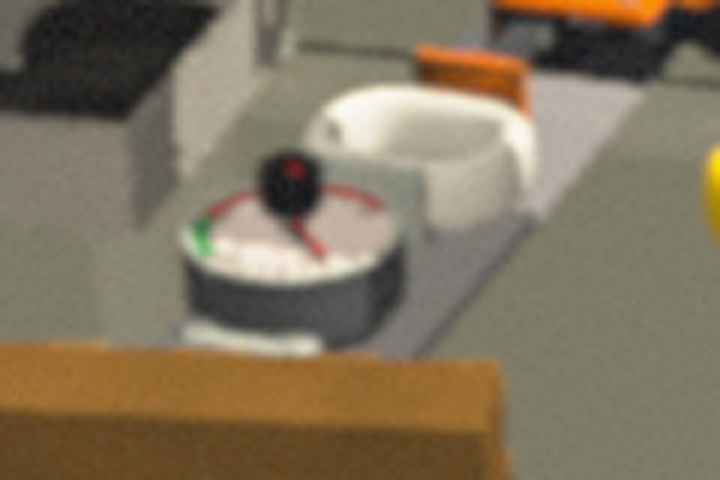

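The wrist view shows the handle's left edge at (293,250). The trigger's outer edge runs from (373,215) to (355,300). The side crop shows the dial clearly, with the red hand on zero.

```bash
python3 - <<'E'
from h import *
w=camera_info("wrist");th=np.radians(84.2);u=np.array([np.cos(th),np.sin(th)]);x=np.array([u[1],-u[0]])
t=get_state()["tcp_pos"][:2]
for n,p,z in [("handle L",(293.5,250),.047),("handle tip",(304,198),.047),("trig tip",(363,206),.045),("trig R top?",(373,215),.045),("trig R bottom",(373,215),.015),("trig R low",(357,290),.03),("trig left root",(341,290),.045),("plate corner L",(235,294),.012),("pivot screw",(344,328),.05)]:
    r=ray(w,p,z)[:2];print(n,r,"rel tcp x,y mm",np.round(1e3*np.array([(r-t)@x,(r-t)@u]),1))
E
```

```text
handle L [ 0.51172981 -0.13405624] rel tcp x,y mm [  0.7 -20.8]
handle tip [ 0.47590032 -0.122476  ] rel tcp x,y mm [-36.1 -12.9]
trig tip [ 0.48566908 -0.08295417] rel tcp x,y mm [-30.4  27.4]
trig R top? [ 0.49262341 -0.07648198] rel tcp x,y mm [-24.1  34.5]
trig R bottom [ 0.49910421 -0.07245653] rel tcp x,y mm [-18.1  39.2]
trig R low [ 0.55457456 -0.09041237] rel tcp x,y mm [38.9 26.9]
trig left root [ 0.54653421 -0.10319764] rel tcp x,y mm [32.2 13.4]
plate corner L [ 0.55620595 -0.19241776] rel tcp x,y mm [ 50.9 -74.4]
pivot screw [ 0.57524603 -0.10362371] rel tcp x,y mm [60.8 15.9]
```

```bash
cat >> h.py <<'E'
th=np.radians(84.2);U=np.array([np.cos(th),np.sin(th),0])
C0=np.array([.51265,-.11398,.010])
def side(n): cv2.imwrite(f"pics/{n}.png",cv2.resize(grab_frame("side")[250:330,170:290,::-1],None,fx=4,fy=4,interpolation=cv2.INTER_CUBIC))
def fy(): s=get_state();return round(float(s["force"]@U),2),round(s["time"],2)
E
python3 - <<'E'
from h import *
print("touch",line_to(C0,v=.12,contact_N=8),fy(),get_state()["tcp_pos"])
h=line_to(C0-.010*U,v=.03,contact_N=2);s=get_state();d0=float((C0-s["tcp_pos"])@U);print(h,"contact at",d0,fy())
for d in np.arange(.003,.0195,.004):
    h=line_to(C0-(d0+d)*U,v=.06,contact_N=14);print(round(d,4),h,fy())
    if h:break
side("p1")
E
```

```text
touch False (0.43, 13.09) [ 0.51308107 -0.114084    0.01068715]
True contact at 0.008820654313030396 (1.1, 13.43)
0.003 False (2.33, 13.68)
0.007 False (3.45, 13.93)
0.011 False (3.82, 14.18)
0.015 False (4.98, 14.43)
0.019 False (4.72, 14.68)
```

```bash
python3 - <<'E'
from h import *
d0=.0088
line_to(C0-.005*U,v=.06);hold(.25);print("out",fy())
for d in [.004,.008,.011,.013,.015,.017,.019]:
    h=line_to(C0-(d0+d)*U,v=.06,contact_N=8);f=fy();print(d,h,f)
    if h or f[0]>8:break
side("p2");f=grab_frame("side");cv2.imwrite("pics/full2.png",f[:,:,::-1])
E
```

```text
out (0.34, 15.51)
0.004 False (1.93, 15.79)
0.008 False (3.6, 16.04)
0.011 False (4.09, 16.29)
0.013 False (5.49, 16.54)
0.015 False (6.18, 16.79)
0.017 False (5.77, 17.04)
0.019 False (6.34, 17.29)
```

View pics/p2.png

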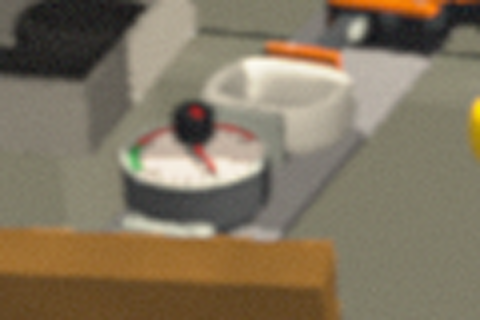

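The jaw has now just reached the ring and the hand is still at zero. Third pump, in fine steps.

```bash
python3 - <<'E'
from h import *
d0=.0088
line_to(C0-.005*U,v=.06);hold(.25);print("out",fy())
tiles=[]
for d in [.004,.007,.009,.010,.011,.012,.013,.014,.015,.016,.017,.018,.019,.020]:
    h=line_to(C0-(d0+d)*U,v=.06,contact_N=6);f=fy();print(d,h,f)
    if d>=.009: tiles.append(cv2.resize(grab_frame("side")[275:310,195:245,::-1],None,fx=5,fy=5,interpolation=cv2.INTER_CUBIC)[:,:250])
    if h or f[0]>11:break
while len(tiles)%3:tiles.append(np.zeros_like(tiles[0]))
cv2.imwrite("pics/p3.png",np.vstack([np.hstack(tiles[i:i+3]) for i in range(max(0,len(tiles)-9),len(tiles),3)]))
E
```

```text
out (0.39, 18.18)
0.004 False (2.01, 18.46)
0.007 False (2.63, 18.71)
0.009 False (4.99, 18.96)
0.01 False (5.32, 19.26)
0.011 False (4.46, 19.56)
0.012 False (5.36, 19.86)
0.013 False (7.89, 20.16)
0.014 False (9.86, 20.46)
0.015 False (10.88, 20.76)
0.016 False (11.83, 21.06)
```

View pics/p3.png

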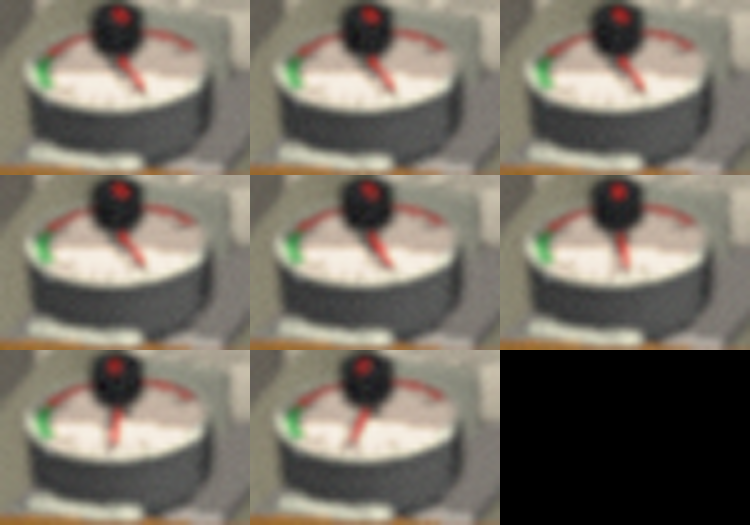

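The hand starts to rise at about 13 mm of trigger travel. At 16 mm it is near 0.75 rad, which matches the force of 6.5 N above baseline. I'll continue gently, measuring the hand angle by rays on the dial.

```bash
cat >> h.py <<'E'
def hand():
    """angle (cw from above) of red hand vs world, from side view, red pixels between knob and rim on dial plane"""
    im=grab_frame("side");ci=camera_info("side");hsv=cv2.cvtColor(im,cv2.COLOR_RGB2HSV)
    m=((hsv[...,0]<10)|(hsv[...,0]>170))&(hsv[...,1]>90)
    v,u=np.where(m[280:310,195:245]);P=np.array([ray(ci,(a+195,b+280),.052) for a,b in zip(u,v)])
    kn=ray(ci,(218.0,279.0),.08);C=np.array([.6515,.167])+CORR
    d=P[:,:2]-C;r=np.hypot(*d.T);ok=(r>.014)&(r<.030);
    return (round(float(-np.arctan2(d[ok,1].mean(),d[ok,0].mean())),3),int(ok.sum())),im
CORR=np.zeros(2)
E
python3 - <<'E'
from h import *
d0=.0088;tiles=[]
print(hand()[0])
for d in [.017,.018,.019,.0195,.020]:
    h=line_to(C0-(d0+d)*U,v=.06,contact_N=8);f=fy();a,im=hand();print(d,h,f,a)
    tiles.append(cv2.resize(im[275:310,195:245,::-1],None,fx=5,fy=5,interpolation=cv2.INTER_CUBIC))
    if h or f[0]>20:break
while len(tiles)%3:tiles.append(np.zeros_like(tiles[0]))
cv2.imwrite("pics/p4.png",np.vstack([np.hstack(tiles[i:i+3]) for i in range(0,len(tiles),3)]))
E
```

```text
(-0.583, 8)
0.017 False (13.03, 21.41) (-1.022, 10)
0.018 False (13.9, 21.71) (-0.645, 11)
0.019 False (14.83, 22.01) (-0.604, 9)
0.0195 False (15.14, 22.31) (-0.743, 12)
0.02 False (15.06, 22.61) (-0.659, 13)
```

View pics/p4.png

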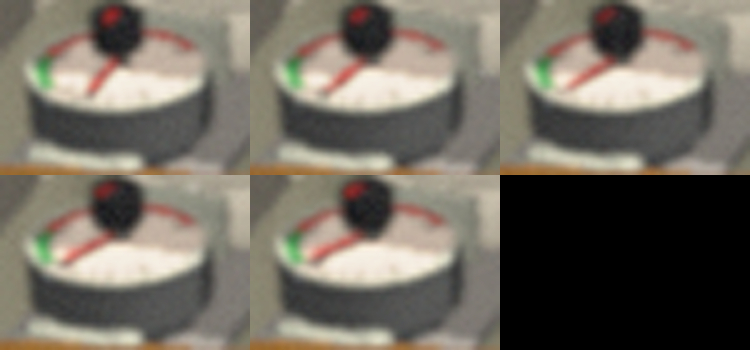

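The hand is at about (62,88) in the last tile, just short of the green band. My angle code was off because of the centre offset. I'll anchor it on the knob and the green band, using only saved and fresh frames.

```bash
cat >> h.py <<'E'
ZF=.050
def ang(im,verbose=False):
    ci=camera_info("side");sub=im[262:312,190:250].astype(int);off=np.array([190,262])
    dark=(sub.max(2)<70).astype(np.uint8);dark[27:]=0
    n,l,st,ce=cv2.connectedComponentsWithStats(dark);cand=[i for i in range(1,n) if 20<st[i,4]<200]
    i=min(cand,key=lambda i:np.hypot(*(ce[i]+off-[218,281])));kb=st[i];kx=kb[0]+kb[2]/2-.5+off[0];ktop=kb[1]+off[1]
    pk=proj(ci,[[.6515,.167,.08],[.6515,.167,.070]]);sh=np.array([kx,ce[i][1]+off[1]])-pk[1]
    hsv=cv2.cvtColor(im,cv2.COLOR_RGB2HSV)[262:312,190:250]
    def pol(m):
        v,u=np.where(m);P=np.array([ray(ci,np.array([a,b])+off-sh,ZF)[:2] for a,b in zip(u,v)])-[.6515,.167]
        return np.arctan2(-P[:,1],P[:,0]),np.hypot(*P.T)
    a,r=pol(((hsv[...,0]<9)|(hsv[...,0]>171))&(hsv[...,1]>70));k=(r>.012)&(r<.030)
    ga,gr=pol((hsv[...,0]>45)&(hsv[...,0]<85)&(hsv[...,1]>80))
    cm=lambda a:np.angle(np.exp(1j*a).mean())
    return dict(shift=sh.round(1),knob=kb[:5].tolist(),hand=(cm(a[k]),np.std(a[k]),k.sum()),green=np.percentile(ga,[5,50,95]).round(2) if len(ga) else 0,gr=np.median(gr).round(3) if len(gr) else 0)
E
python3 - <<'E'
from h import *
# band/zero directions from the first wrist picture
im=cv2.imread("pics/w1.png");v=np.load("w1.npy");ci=dict(intrinsics=camera_info("wrist")["intrinsics"],rvec=v[:3],tvec=v[3:])
h=cv2.cvtColor(im,cv2.COLOR_BGR2HSV)
m=(h[...,0]>45)&(h[...,0]<85)&(h[...,1]>80);m[:180]=0;m[270:]=0;m[:,:395]=0;m[:,475:]=0
y,x=np.where(m);P=np.array([ray(ci,(a,b),.053)[:2] for a,b in zip(x,y)])-np.array([.6465,.1664])
a=np.arctan2(-P[:,1],P[:,0]);print("wrist green",np.percentile(a,[3,50,97]),np.hypot(*P.T).mean())
n=ray(ci,(458,205),.053)[:2]-[.6465,.1664];print("needle0",np.arctan2(-n[1],n[0]))
print("zero:",ang(cv2.imread("pics/full2.png")[:,:,::-1].copy()))
f=grab_frame("side");cv2.imwrite("pics/full3.png",f[:,:,::-1]);print("now",ang(f),fy())
E
```

```text
wrist green [-0.8084383  -0.44102754 -0.0417957 ] 0.03956809903524365
needle0 -2.079035649293174
zero: {'shift': array([0.8, 1.4]), 'knob': [24, 14, 9, 10, 66], 'hand': (np.float64(2.928036453679949), np.float64(1.8714131485525822), np.int64(9)), 'green': array([-0.56, -0.26,  0.02]), 'gr': np.float64(0.036)}
now {'shift': array([0.8, 1.5]), 'knob': [24, 14, 9, 11, 67], 'hand': (np.float64(-0.12107844953807559), np.float64(0.5104741148065218), np.int64(23)), 'green': array([-0.51, -0.18,  0.03]), 'gr': np.float64(0.036)} (16.11, 22.71)
```

```bash
sed -i 's/return dict(shift/if verbose: print(sorted([(round(float(p),2),round(float(q)*1e3)) for p,q in zip(a,r)]))\n    return dict(shift/' h.py
python3 - <<'E'
from h import *
for n in("full2","full3"): print(n);ang(cv2.imread(f"pics/{n}.png")[:,:,::-1].copy(),True)
E
```

```text
full2
[(-3.09, 6), (-2.95, 4), (-2.72, 11), (-2.58, 17), (-2.57, 10), (-2.47, 15), (-2.43, 21), (-2.34, 14), (-2.33, 20), (0.29, 39), (0.32, 37), (0.36, 35), (0.39, 42), (0.43, 40), (0.46, 39), (0.5, 37), (0.55, 43), (0.59, 41), (0.63, 39), (0.68, 38), (0.7, 44), (0.74, 42), (0.79, 41), (0.84, 40), (0.9, 39), (0.94, 44), (1.12, 9), (1.16, 14), (1.18, 57), (1.18, 63), (1.19, 68), (1.22, 51), (1.22, 57), (1.22, 62), (1.22, 68), (1.26, 51), (1.26, 57), (1.26, 62), (1.26, 68), (1.27, 46), (1.3, 56), (1.3, 62), (1.31, 19), (1.31, 51), (1.33, 14), (1.35, 56), (1.39, 9), (1.5, 14), (1.51, 41), (1.57, 41), (1.62, 4), (1.62, 42), (1.66, 9), (1.68, 42), (1.73, 43), (1.74, 37), (1.78, 44), (1.8, 38), (1.85, 39), (1.9, 41), (1.95, 42), (2.04, 38), (2.09, 40), (2.12, 5), (2.13, 41), (2.2, 36), (2.24, 38), (2.28, 40), (2.38, 7), (3.12, 9)]
full3
[(-0.73, 23), (-0.68, 26), (-0.64, 28), (-0.59, 18), (-0.54, 20), (-0.51, 22), (-0.48, 24), (-0.46, 27), (-0.32, 13), (-0.31, 15), (-0.3, 17), (-0.29, 20), (-0.28, 22), (-0.27, 24), (-0.01, 18), (0.02, 16), (0.06, 14), (0.12, 11), (0.2, 9), (0.3, 39), (0.33, 37), (0.35, 16), (0.36, 35), (0.4, 43), (0.43, 41), (0.44, 14), (0.47, 39), (0.51, 37), (0.55, 13), (0.55, 43), (0.59, 41), (0.64, 39), (0.68, 38), (0.7, 11), (0.7, 44), (0.75, 17), (0.75, 43), (0.8, 41), (0.85, 40), (0.87, 16), (0.89, 10), (0.9, 39), (0.94, 44), (1.01, 15), (1.02, 60), (1.04, 54), (1.06, 59), (1.07, 65), (1.08, 53), (1.1, 59), (1.11, 64), (1.12, 70), (1.13, 53), (1.14, 58), (1.14, 63), (1.15, 69), (1.18, 58), (1.18, 63), (1.19, 69), (1.22, 57), (1.22, 63), (1.51, 41), (1.56, 41), (1.62, 42), (1.67, 37), (1.67, 42), (1.73, 38), (1.73, 43), (1.73, 160), (1.78, 44), (1.79, 39), (1.85, 40), (1.9, 41), (1.95, 42), (2.04, 38), (2.08, 40), (2.12, 41), (2.19, 36), (2.23, 38), (2.27, 40)]
```

```bash
python3 - <<'E'
from h import *
f=grab_frame("scene");cv2.imwrite("pics/sc3.png",f[:,:,::-1])
ci=camera_info("scene");print(proj(ci,[[.6515,.167,.08],[.6515,.167,.052]]),fy())
for im in (cv2.imread("pics/scene0.png")[:,:,::-1].copy(),f):
    u0,v0=300,172;s=im[v0:v0+40,u0:u0+44];h=cv2.cvtColor(s,cv2.COLOR_RGB2HSV)
    red=((h[...,0]<10)|(h[...,0]>170))&(h[...,1]>60);gr=(h[...,0]>45)&(h[...,0]<85)&(h[...,1]>60);dk=s.max(2)<70;wh=s.min(2)>150
    for r in range(40): print(v0+r,''.join('R' if red[r,c] else 'G' if gr[r,c] else '#' if dk[r,c] else 'w' if wh[r,c] else '.' for c in range(44)))
E
```

```text
[[323.74703518 185.11820677]
 [323.58306001 192.71477769]] (17.03, 22.76)
172 .............................RRRRRRRRRRRRRRR
173 .............................RRRRRRRRRRRRRRR
174 .............................RRRRRRRRRRRRRRR
175 ...............................RRRRRRRRRRRRR
176 ...............................RRRRRRRRRRRRR
177 ................................RRRRRRRRRRRR
178 ................................RRRRRRRRRRRR
179 ..................................RRRRRRRRRR
180 ....................................RRRRRRRR
181 .......................................RRRRR
182 .....................R.....................R
183 ....................RRR.....................
184 ...................#RRRR#...................
185 ...............w...#RRRR##...w..............
186 ..............www.########GGG...............
187 .............ww...######R#..GGGG............
188 ..............www.#RRR##R#.ww.GG............
189 .............wwww..#######.www..RR..........
190 ..............www..######..wwww.RRR.........
191 .........w.........#R####..wwwwwRRRR........
192 .........www.........###..wwwwww.RRR......
[... 2193 characters left out ...]
..............
198 ............................................
199 ............................................
200 ............................................
201 ............................................
202 ............................................
203 ............................................
204 ............................................
205 ............................................
206 ............................................
207 ............................................
208 ............................................
209 ............................................
210 ...........................................#
211 ..........................................##
```

```bash
cat >> h.py <<'E'
def pca(im):
    ci=camera_info("side");p0=np.array([.6515,.167,.053]);e=1e-3
    q=proj(ci,[p0,p0+[e,0,0],p0+[0,e,0]]);J=np.c_[q[1]-q[0],q[2]-q[0]]/e
    c=q[0]+[.8,1.4]
    s=im.astype(float);w=s[...,0]-(s[...,1]+s[...,2])/2
    V,Uu=np.mgrid[284:304,200:236];W=w[284:304,200:236].copy()
    d=np.stack([Uu-c[0],V-c[1]],-1)@np.linalg.inv(J).T;r=np.hypot(d[...,0],d[...,1])
    ok=(r>.014)&(r<.031)&(W>25)&((d[...,1]>0)|(r>.018))
    n,l,st,ce=cv2.connectedComponentsWithStats(ok.astype(np.uint8),connectivity=8)
    if n<2:return None
    ok=l==1+np.argmax(st[1:,4])
    pts=np.c_[Uu[ok],V[ok]].astype(float);ww=W[ok];m=np.average(pts,axis=0,weights=ww)
    vx=np.linalg.eigh(np.cov(pts.T,aweights=ww))[1][:,1]
    if vx@(m-c)<0:vx=-vx
    f=lambda v:float(np.arctan2(-(a:=np.linalg.solve(J,v))[1],a[0]))
    return dict(n=len(pts),line=round(f(vx),2),centre=round(f(m-c),2),m=m.round(1),c=c.round(1))
E
python3 - <<'E'
from h import *
F=np.mean([grab_frame("side").astype(float) for _ in range(4)],0)
np.save("F.npy",F);print(fy())
for im in (cv2.imread("pics/full2.png")[:,:,::-1].astype(float),F):
    print(pca(im))
    w=im[...,0]-(im[...,1]+im[...,2])/2;g=im[...,1]-(im[...,0]+im[...,2])/2
    for v in range(274,304): print(v,''.join('%3d'%(w[v,u]) if g[v,u]<20 else ' GG' for u in range(198,240)))
E
```

```text
(16.01, 22.96)
{'n': 34, 'line': 1.89, 'centre': -2.66, 'm': array([223.8, 289.8]), 'c': array([218.4, 287.5])}
274   9  8  9 10 12 15 16 15 14 14 15 13 14 13 12 13 13 12 10 10 12  9 11 16 17 18 19 19 19 17 16 16 15 16 17 21 19 16 15 16 16 14
275   9 11  9  9 11 14 14 15 12 16 16 15 12 14 13 12 11  6  8  6  8  8  6 11 13 16 17 18 18 18 17 17 17 17 18 17 18 17 14 15 15 14
276   9 11 10 10 12 12 14 13 15 15 15 12 14 12 13 11  6  6  4 25 48 42 15  4  4 11  9 13 13 13 12 14 15 15 17 17 15 17 15 16 17 17
277   8  8  9  9  9 14 14 14 15 15 13 15 13 12 10  8  2 -1  9 52 92 93 54 12  1  3  7  6  9  8  8  9  9 10 10 11 15 14 15 16 15 15
278   8  7  9 12 12 14 15 13 16 14 13 14 12 12 11  6  2 -3  1 42 86102 76 26  1  1  4  4  5  4  8  6  7  5  7  8  9  8  8 10 10 12
279   7 10 10 13 14 14 14 12 15 14 13 14 13 10  9  5  2 -7  1 16 47 60 43 15  2  4  8  7  8  7  5  7  6  7  6  7  7  6  8  6  6  6
280   9  9 13 13 12 15 13 15 11 12 13 12 10 11 11  8  3  0 -3  0  7 14 10  4  2 13 23 22 25 22 15 11  8  6  6  8  8  9  8  7  6  8
281  11 13 13 15 14 12 14 10 11 13 13 22 22 24 25 20  9 -5  1  0 -2  0 
[... 6269 characters left out ...]
  0  0  0  0  0  1  0  0  0  2  0  1  3  7  7
299  14 13 11  5  0 -1  0  0  0  0  0  0 -2  0  0  0  0  1  1  1  0  0  0  0  0  0  0  0  0  0  0  0  1  0  0  1  1  0  2  5  7  8
300  15 14 12  7  1  0  0  0 -1  0 -1  0  0  0  0  0  0  0  0  0  0  0  0  0  0  0  0  0  0  0  1  0  0  1  0  0 -1  1  3  6  8  7
301  14 14 12  7  2  0  0  0  0  0  0  0  0 -1 -1  0  0  0  0  0  0  0  0  0  0  0  1  1  0  0  0  0  0  1  0  0  1  2  5  7  8  7
302  14 13 10  7  4  2  2  1  0  0  0  0 -1 -1  0  0  0  0  0  0  0  0  0  0  0  0  0  0  0  0  0  0  0  1  0  0  1  3  7  7  7  7
303  14 11  9  7  6  5  4  4  2  0  0  0 -1  0 -1  0  0  0  0  0  0  0  0  0  0  0  0  0  0  0  1  0  1  1  1  1  5  7  7  7  8  8
```

From the red-hand profile, the zero-position line and the current line cross at (217.9,285.4). The hand therefore reads about 1.22–1.25 rad, just under green, and the trigger is near the end of its stroke. One more pump is needed, read about that centre.

```bash
cat >> h.py <<'E'
def read(n=1):
    im=np.mean([grab_frame("side").astype(float) for _ in range(n)],0) if isinstance(n,int) else n
    ci=camera_info("side");p0=np.array([.6515,.167,.053]);e=1e-3
    q=proj(ci,[p0,p0+[e,0,0],p0+[0,e,0]]);J=np.linalg.inv(np.c_[q[1]-q[0],q[2]-q[0]]/e);c=np.array([217.9,285.4])
    w=im[...,0]-(im[...,1]+im[...,2])/2;V,X=np.mgrid[276:300,200:230];d=np.stack([X-c[0],V-c[1]],-1)@J.T
    r=np.hypot(d[...,0],d[...,1]);W=np.clip(w[276:300,200:230]-35,0,None);a=np.arctan2(-d[...,1],d[...,0])
    W=W*((r>.014)&(r<.028)&(a>-2.6)&(a<.6));return round(float(np.angle((W*np.exp(1j*a)).sum()))+2.08,2),round(float(W.sum()))
E
python3 - <<'E'
from h import *
print("chk",read(cv2.imread("pics/full2.png")[:,:,::-1].astype(float)),read(np.load("F.npy")))
d0=.0088
line_to(C0-.005*U,v=.06);hold(.3);print("out",fy())
for d in [.004,.006,.007,.008,.009,.010,.011,.012,.013,.014,.015,.016,.017,.018,.019,.020]:
    h=line_to(C0-(d0+d)*U,v=.06,contact_N=8);f=fy();a=read() if d>.005 else (0,0);print(d,h,f,a)
    if h or f[0]>16.5 or a[0]>1.45:break
hold(.1);print(fy(),read(2))
E
```

```text
chk (0.22, 414) (1.18, 646)
out (0.34, 23.81)
0.004 False (2.94, 24.09) (0, 0)
0.006 False (6.25, 24.34) (1.19, 614)
0.007 False (7.16, 24.64) (1.21, 624)
0.008 False (8.15, 24.94) (1.19, 642)
0.009 False (8.2, 25.24) (1.17, 651)
0.01 False (9.45, 25.54) (1.16, 689)
0.011 False (10.45, 25.84) (1.16, 698)
0.012 False (11.7, 26.14) (1.18, 665)
0.013 False (14.7, 26.44) (1.28, 622)
0.014 False (15.64, 26.74) (1.39, 620)
0.015 False (17.89, 27.04) (1.57, 500)
(17.59, 27.19) (1.57, 498)
```

```bash
python3 - <<'E'
from h import *
d0=.0088
for d in [.0157,.0164]:
    line_to(C0-(d0+d)*U,v=.06,contact_N=8);hold(.1);a=read(2);print(d,fy(),a)
    if a[0]>1.75:break
F=np.mean([grab_frame("side").astype(float) for _ in range(3)],0)
w=F[...,0]-(F[...,1]+F[...,2])/2;g=F[...,1]-(F[...,0]+F[...,2])/2;m=F.max(2)
for v in range(281,295): print(v,''.join('%3d'%(w[v,u]) if g[v,u]<15 else ' GG' for u in range(199,222)),' | ',''.join('%4d'%m[v,u] for u in range(199,216)))
E
```

```text
0.0157 (18.24, 27.74) (1.75, 371)
0.0164 (19.24, 28.19) (1.84, 357)
281  12 13 13 14 15 12 12 11 11 12 17 21 23 24 19  6 -2 -3  0  0  0  0 -1  |   120 132 137 139 138 139 139 141 141 140 141 141 135 115  78  43  33
282  12 14 14 14 12 11 10 11 17 28 41 48 46 37 24 10  0  0  1  0 -1 -2  0  |   130 137 141 138 138 140 143 142 142 142 146 154 151 131  88  48  30
283  13 13 14 12 11 12 18 26 41 53 55 48 39 27 16  6  0 -3  0  0  0  0  0  |   134 138 141 139 141 140 141 139 143 148 161 176 180 157 113  61  31
284  13 14 12 10 10 23 45 60 57 49 39 33 27 23 16 12  8  4  0 -1 -2  2  4  |   137 139 142 140 138 139 142 145 151 161 179 194 197 181 137  84  45
285  14 13 11  8 14 36 63 62 45 33 32 32 30 29 30 30 28 14  4  0  0  7 12  |   138 140 140 137 129 133 143 149 154 168 185 194 191 179 147 109  73
286  13 13  9  4 15 41 64 60 47 43 48 50 48 46 48 51 41 22  7  3  2  9 16  |   140 147 142 130 119 126 139 145 153 168 185 186 172 154 139 125 103
287  13 11  5 GG GG 50 72 73 67 61 60 59 52 46 42 38 31 20 11  8  8 10 16  |   144 162 151 130 110 125 144 146 146 157 164 162 148 134 128 130 125
288
[... 325 characters left out ...]
 17 17 17 16 16 17 16 15 14 13 14 15 16  |   142 169 197 200 187 180 200 232 244 243 243 243 243 243 244 243 243
291  13 11  6 GG GG GG GG 19 18 16 17 16 14 13 13 13 12 13 12 13 13 13 13  |   132 147 178 197 189 190 205 230 242 242 241 242 245 245 245 244 244
292  14  9  5 GG GG GG GG 22 21 23 21 17 14 13 14 13 13 14 13 13 13 13 13  |   128 118 142 174 183 189 201 217 227 228 231 239 243 244 243 243 243
293  13  9  6  3  4 GG 16 23 24 25 22 20 16 15 16 16 14 16 15 15 14 16 16  |   128 106 101 128 159 187 208 220 219 218 226 236 242 243 242 242 243
294  14 10  3  2  4  8 13 19 23 24 22 21 19 16 20 17 17 20 19 16 16 17 16  |   129 104  78  83 120 156 185 206 218 222 223 228 238 240 235 238 240
```

The hand tip is now at (204.5,287). In its own plane that is the middle of the green band, reading about 1.84 rad. I'll check that it holds steady, then hand in.

```bash
python3 - <<'E'
from h import *
hold(.6);a=read(3);f=fy();print(a,f)
if 1.6<a[0]<2.05 and f[0]>17: print(finish_job())
E
```

```text
(1.83, 356) (18.67, 29.09)
the job is handed in; nothing more can be done
None
```

I handed the job in at 29 s: the red hand was back on its zero stop before pumping, and the trigger is still held squeezed at about 19 N, with the red hand, carried along by the black needle, steady at about 1.83 rad, mid-green. While turning the knob I was off its centre and the wrist force reached about 46 N before I corrected it.

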